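# Find the high side of a chair-lock eccentric on the checking stand

## Task

The eccentric from the styling chair's lock hangs between centres on the checking stand. Slide the gauge up to it by its post until the sprung feeler is pressed about half-way in, then turn the shaft gently by its crank, watching the needle, and leave the eccentric with its highest side squarely at the feeler, with everything let go. Never drive the feeler to the end of its travel or handle it or the dial's needle directly, do not shove the stand out of its place, and leave the other things on the table alone.

Things in the scene. Friction and masses are not known exactly. Their poses are not given: they have to be found in the camera images.
- stand: grey cast-iron checking stand, base plate 170 (x) x 260 (y) x 16 mm, about 4 kg, loose on the table: a sideways push of more than about 20 N makes it slide. Origin at the centre of its underside. The shaft lies along its x axis, 85 mm up, at y = -70 mm, between two uprights 103 mm high (x = -60..-40 and 52..72 mm); the gauge stands at the shaft's +y side, the crank is outside the -x edge
- shaft_axis (a point): point of the stand on the shaft's axis in the plane where the crank handle is gripped (x = -110 mm in the stand's frame); the handle's middle runs round it on a circle of 30 mm radius in the stand's y-z plane
- shaft_mid (a point): point of the stand on the shaft's axis in the middle of the eccentric: a plain steel disc on the shaft, 50 mm diameter, 30 mm wide, set 4 mm off the shaft's axis, at an unknown angle to the crank
- crank_grip (a point): middle of the crank's black handle: a free-spinning round sleeve, 16 mm diameter, 52 mm long, parallel to the shaft, at the stand's -x end. It can be pinched from above with the fingers on its +y and -y sides and led round the whole circle without turning the hand
- crank (a joint): crank angle, rad, no stops: 0 with the handle straight up, growing as the handle goes from the top towards the stand's -y side (away from the gauge). It turns stiffly (3 N at the handle) and stays where it is left. The eccentric turns with it, one to one
- gauge_post (a point): the square dark steel post of the gauge's slide, 16 x 16 mm, 40 to 135 mm above the table; this point is on its axis, 120 mm above the table. Push or pull it along the stand's y axis; the dial (54 mm diameter, face up, top at 98 mm) begins 18 mm from the post's axis towards -y
- gauge (a joint): travel of the gauge's slide, m: 0 fully back, growing towards the stand's -y side, to the shaft, up to 0.075. Takes about 9 N to move and stays where it is left. The feeler meets the eccentric at 0.032 to 0.040, depending on how that is turned
- feeler (a joint): how far the sprung feeler rod is pushed into the gauge, m: 0 free, 0.020 at the end of its travel; spring 1 N at first to 5 N at the end. It lies along the stand's y axis, level with the shaft. A turn of the eccentric moves it by 0.008 in all, highest with the high side at the feeler; set to 0.010 at any angle it keeps in touch all round without reaching its end
- needle (a joint): angle of the dial's needle, rad: 0 with the feeler free, growing clockwise seen from above, 0.25 rad for each mm of feeler travel (2.5 half-way, 5.0 at the end)
- feeler_tip (a point): foremost point of the feeler's 10 mm ball tip, at the eccentric, 85 mm above the table. In contact it lies 21 mm (low side) to 29 mm (high side) from the shaft's axis along the stand's +y axis, that is at y = -49 to -41 mm in the stand's frame
- collar: bystander: loose steel ring, 28 mm diameter, 12 mm high, lying on the stand's base beside the slide
- driver: bystander: screwdriver, 170 mm, lying beside the stand
- comb: bystander: flat black comb, 170 mm, lying behind the stand
- round_brush: bystander: round hair brush, 190 mm, lying on the right
- sprayer: bystander: clear trigger spray bottle, 170 mm high, at the back
- jar: bystander: amber jar, 64 mm diameter, 60 mm high, at the back on the right
- lotion: bystander: white bottle, 44 mm diameter, 130 mm high, on the right

How it is judged:
On the way:
1. the gauge is slid up until the feeler is pressed about half-way in (7 to 13 mm) (value of joint feeler between 0.007 and 0.013 m), for 0.3 s.
At the end, for the whole second after the job is handed in: the feeler is in touch with the eccentric (pressed in more than 4 mm) and its tip stands within 0.4 mm of the farthest that the high side pushes it (more than 28.6 mm from the shaft's axis), crank and stand at rest (y of feeler_tip in the frame of stand between -0.0414 and -0.0395 m and value of joint feeler above 0.004 m and velocity of joint crank between -0.05 and 0.05 rad/s and linear speed of stand below 0.01 m/s).
It fails at once if the feeler is driven to the end of its travel (beyond 19.5 mm) (value of joint feeler above 0.0195 m).
It fails at once if the robot pushes the feeler itself (contact force between any of the arm, the fingers and feeler above 1 N).
It fails at once if the robot pushes the needle (contact force between any of the arm, the fingers and needle above 1 N).
It fails at once if the stand is shoved more than 15 mm from its place (distance of stand from where it was at the start of the episode above 0.015 m).
It fails at once if another thing on the table is moved by more than 30 mm (distance of any of collar, driver, comb, round_brush, sprayer, jar, lotion from where it was at the start of the episode above 0.03 m).
It also fails if it takes over 72 s, if anything falls off the work surface, if the arm or the gripper's body presses on something with over 40 N, if the wrist force passes 120 N, or if a joint passes its speed limit or range.

## Robot

A 6-joint arm with a two-finger parallel gripper is mounted at the origin on the work surface. World frame = base frame: x ahead of the robot, y to its left, z up, the work surface at z = 0. Lengths are in m, angles in rad, forces in N, time in s.
With the tool pointing down it reaches from about 0.375 to 0.9 m from the base axis. Payload 3.1 kg.
Tool frame: the origin (TCP) lies midway between the tips of the shut fingers; the grasp point (between the pads) lies 19 mm behind it; z points along the fingers, x is the direction in which the jaws open and shut, and the axes are right-handed (so a half turn about z gives the same grasp; the last joint's range is limited). The gripper opens to 87 mm and grips with 3 to 60 N. Pads are 19 mm wide; open, the fingers measure 117 mm over their backs; the gripper's body (75 mm by 190 mm) begins 51 mm behind the grasp point.
Start: joints at [-1.421, 0.527, 1.433, -0, 1.181, -0.178], TCP at [0.201, -0.592, 0.223] pointing down, gripper open.
Joint ranges: [-3.08, 3.08], [-0.75, 2.2], [0.22, 2.44], [-1.43, 4.57], [0, 2.65], [-2.85, 2.85]. Speed limits (rad/s): [2.79, 2.79, 3.14, 3.14, 3.14, 3.14].

## Interface

Orientations are given as a unit quaternion [w, x, y, z].
In Python, from workcell import r, grab_frame, job gives the robot as it stands.
- The arm moves only by the shell command python3 -m jog 'ROWS' [FORCE]. ROWS is JSON, a list of rows, each an object of numbers: "hand": the opening, from 0 (shut) to 1 (fully open); "dx", "dy", "dz": the shift along the tool's x, y, z in mm; "rx", "ry", "rz": the turn, a rotation vector about the tool's x, y, z in rad. A call has exactly 5 rows; each row shifts and turns the commanded pose from where the row before left it, along the tool's axes as they then stand; what a row does not reach is not made up. A row lasts 1/8 s, in which the tool goes at most 62.5 mm and 10.7 degrees, less where a joint would pass 70% of its speed; a pose out of reach is approached as far as the arm can. A call with a gripper value outside its range is refused whole. The fingers move at their own pace and stop on an object; FORCE is the grip in N (left out, the last holds). Time passes only in rows, so rows that do not move let the fingers close, or fill a call up. It gives the time, the measured TCP pose, the force and the opening at its end, in the units of the state.
- r.get_obs(): the state, without advancing time (a new reading comes with each control period).
- grab_frame(name): name is "scene" or "side" or "wrist"; returns a dict with "frame" (384x512x3 uint8, red, green, blue), "z_map" (384x512 float32, m along the optical axis (not along the pixel's ray), 0 where there is no reading), "fov_y" (degrees; the focal length in pixels is half the picture's height over the tangent of half this angle, whatever the lens; pixels are square), "cx", "cy" (the principal point, pixels), "dist_coeffs" ([k1, k2, p1, p2, k3] as OpenCV has them; the pictures are not rectified), "cam_to_world" (4x4, takes a point from camera to world coordinates). Camera axes: x right, y down, z forward; pixel columns grow to the right and rows downward; lengths in m; the calibration is good to about 2 mm. A picture is of the moment at which its call begins.
- job.sign_off(): hands the job in, once; it reports no verdict.
The state is a dict: "time": time; "q": joint angles; "qvel": joint speeds; "effort": joint torques, N m; "ee_pos": TCP position; "tool_rot": TCP orientation; "force": force on the tool from outside, world axes, zero at the start; "moment": the same for the moment, N m; "grip_width": finger opening in m.
Only numpy, scipy, OpenCV 4.12 (cv2) and the standard library are available. Lean on these libraries where they do the work, as an engineer would, in place of code of your own. Each camera call takes 0.05 s, during which the arm holds its last target.

## Working session

There is one attempt and no reset: what is moved stays moved. The work goes in short steps, Python scripts to look and compute and a shell command to move; the robot and the scene stay as the last step left them, time stands still between calls to the robot, and variables do not carry over. Pictures are saved under pics/ and viewed, and the job is handed in when it is done.

```bash
ls; mkdir -p pics; cat > h.py <<'E'
import numpy as np,cv2
from workcell import r,grab_frame,job
def K(f):
    F=f["frame"].shape[0]/2/np.tan(np.radians(f["fov_y"])/2)
    return np.array([[F,0,f["cx"]],[0,F,f["cy"]],[0,0,1.]])
def ray(f,px):
    p=cv2.undistortPoints(np.array(px,float).reshape(-1,1,2),K(f),np.array(f["dist_coeffs"]))[:,0]
    T=np.array(f["cam_to_world"]); d=np.c_[p,np.ones(len(p))]@T[:3,:3].T
    return T[:3,3],d
def onplane(f,px,z):
    o,d=ray(f,px); return o+d*((z-o[2])/d[:,2])[:,None]
def proj(f,P):
    T=np.linalg.inv(np.array(f["cam_to_world"]))
    return cv2.projectPoints(np.array(P,float).reshape(-1,1,3),cv2.Rodrigues(T[:3,:3])[0],T[:3,3],K(f),np.array(f["dist_coeffs"]))[0][:,0]
def save(f,n,s=1,crop=None):
    im=f["frame"][...,::-1]
    if crop: im=im[crop[1]:crop[3],crop[0]:crop[2]]
    cv2.imwrite("pics/"+n+".png",cv2.resize(im,None,fx=s,fy=s,interpolation=cv2.INTER_CUBIC))
E
python3 - <<'E'
from h import *
for n in["scene","side","wrist"]:
    f=grab_frame(n); save(f,n+"0",1.5); print(n,f["fov_y"],np.round(f["cam_to_world"],3).tolist())
o=r.get_obs();print(o)
E
```

```text
pics
scene 57.18064596339136 [[0.479, 0.703, -0.526, 1.119], [0.878, -0.373, 0.301, -0.359], [0.015, -0.606, -0.796, 0.938], [0.0, 0.0, 0.0, 1.0]]
side 44.858320039646955 [[-0.847, -0.288, 0.446, -0.082], [-0.531, 0.453, -0.716, 0.991], [0.004, -0.844, -0.537, 0.895], [0.0, 0.0, 0.0, 1.0]]
wrist 63.71626370020124 [[0.323, -0.902, -0.288, 0.28], [-0.947, -0.308, -0.096, -0.564], [-0.003, 0.304, -0.953, 0.384], [0.0, 0.0, 0.0, 1.0]]
{'time': 0.15, 'q': array([-1.42153224e+00,  5.28251352e-01,  1.43362002e+00, -6.49007946e-07,
        1.18142791e+00, -1.78492386e-01]), 'qvel': array([ 0.00061527, -0.00375988, -0.00226327, -0.0013111 ,  0.0002506 ,
        0.00042891]), 'effort': array([ 2.44265439e-04, -4.40430129e+01, -1.76842457e+01,  6.34102640e-02,
        5.52599668e-02, -8.86295402e-05]), 'ee_pos': array([ 0.20114493, -0.59113899,  0.2217934 ]), 'tool_rot': array([-6.11929998e-04,  8.12994163e-01, -5.82271211e-01, -5.94719059e-04]), 'force': array([ 0.49132784,  1.24096181, -0.12010599]), 'moment': array([-0.03143286,  0.04149136,  0.03329967]), 'grip_width': 0.08723365463494331}
```

View pics/scene0.png

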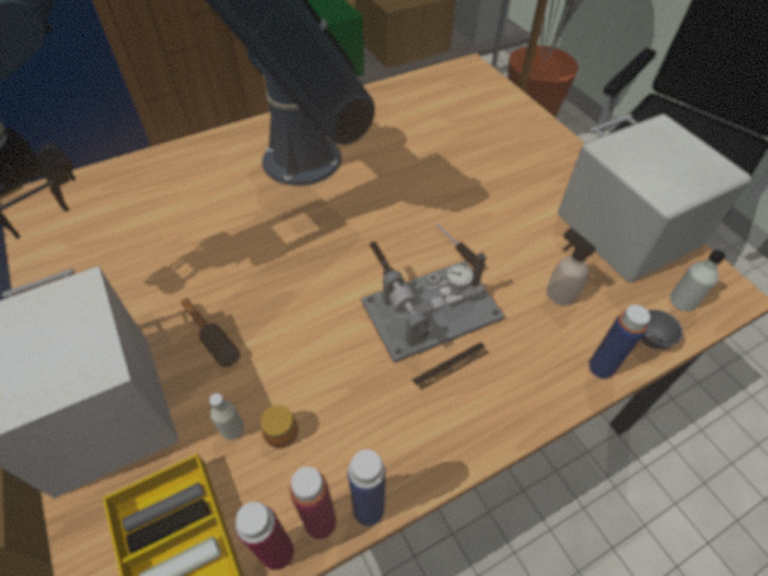

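View pics/side0.png

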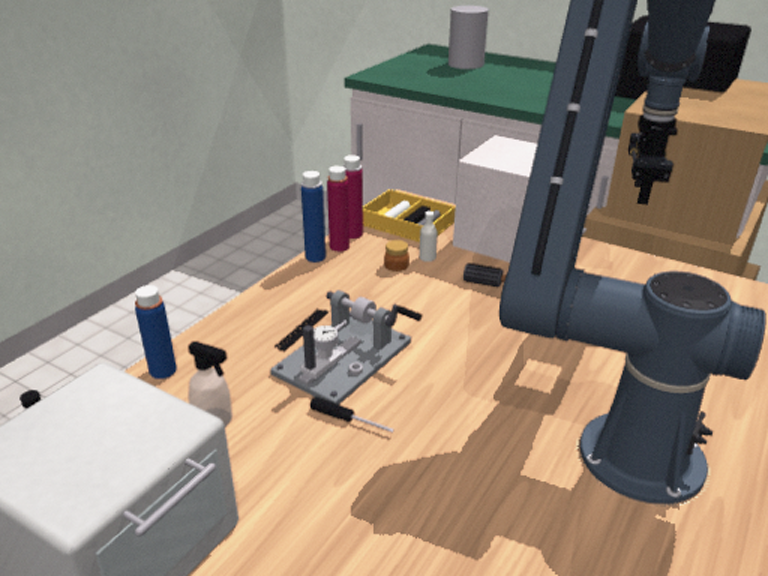

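View pics/wrist0.png

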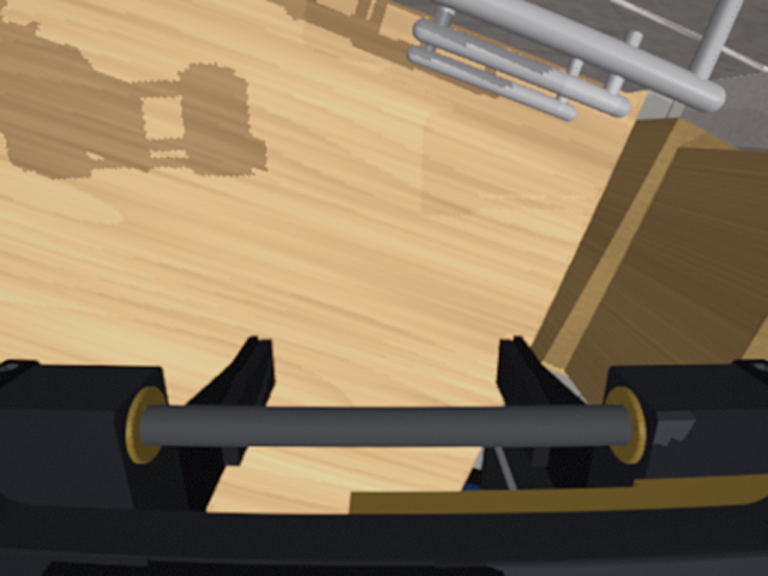

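The scene view shows the stand near (430,310)/1.5. The crank points towards the robot and the gauge is on the +y side. I'll zoom in on both views.

```bash
python3 - <<'E'
from h import *
f=grab_frame("scene"); save(f,"sc1",6,(230,140,350,245))
f=grab_frame("side"); save(f,"si1",6,(175,185,300,280))
E
```

```text
(no output)
```

View pics/sc1.png

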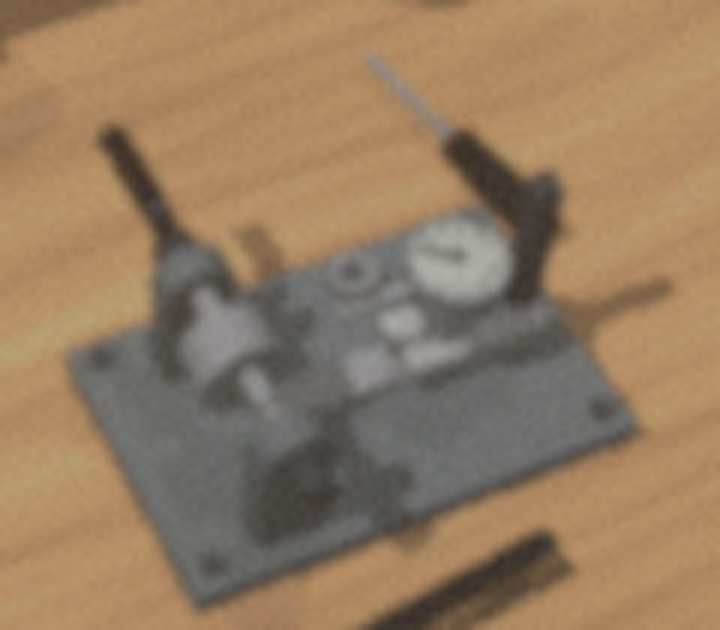

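View pics/si1.png

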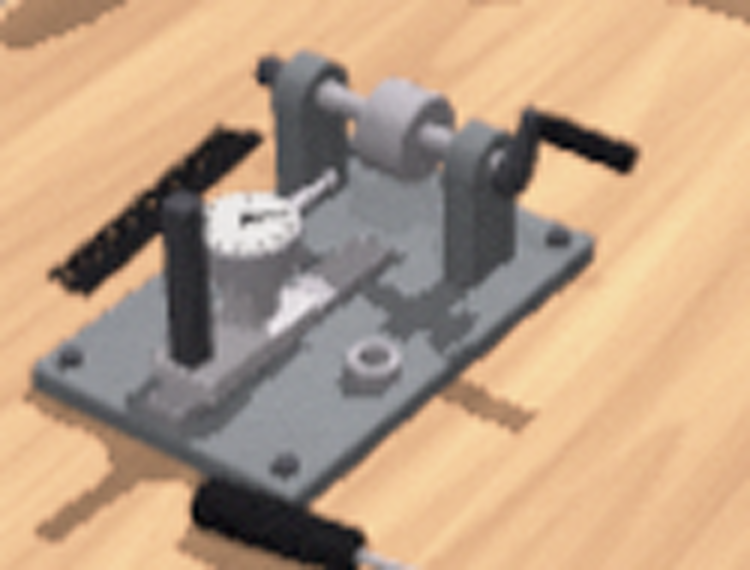

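Base corners: scene crop (70,352), (203,597) and (635,428); side crop (35,372), (300,495) and (595,240). I'll turn these into a stand pose and cross-check it with depth.

```bash
python3 - <<'E'
from h import *
def off(c,o): return [(a/6+o[0]-.4,b/6+o[1]-.4) for a,b in c]
f=grab_frame("scene"); print(onplane(f,off([(70,352),(203,597),(635,428)],(230,140)),.016))
g=grab_frame("side"); print(onplane(g,off([(35,372),(300,495),(595,240)],(175,185)),.016))
for n,f in(("sc",f),("si",g)):
    z=f["z_map"]; v,u=np.mgrid[:384,:512]
    o,d=ray(f,np.c_[u.ravel(),v.ravel()]); P=(o+d*z.reshape(-1,1))
    # plate
    m=(np.abs(P[:,2]-.016)<.005)&(z.ravel()>0)&(P[:,0]>.3)&(P[:,0]<.8)&(abs(P[:,1])<.4)
    M=cv2.morphologyEx(m.reshape(384,512).astype(np.uint8),cv2.MORPH_OPEN,np.ones((3,3)))
    k,l,st,c=cv2.connectedComponentsWithStats(M); i=1+st[1:,4].argmax()
    Q=P[(l==i).ravel()]; print(n,len(Q),cv2.minAreaRect(Q[:,:2].astype(np.float32)),np.median(Q[:,2]))
E
```

```text
[[ 0.50847717 -0.070384    0.016     ]
 [ 0.67409716 -0.08059111  0.016     ]
 [ 0.69300839  0.17076737  0.016     ]]
[[ 0.68495512  0.17730326  0.016     ]
 [ 0.51991483  0.18216072  0.016     ]
 [ 0.50464461 -0.06946399  0.016     ]]
sc 1799 ((0.5982792973518372, 0.050128959119319916), (0.26063939929008484, 0.17148146033287048), 86.01592254638672) 0.016157671931692263
si 1344 ((0.5806224942207336, 0.05404353886842728), (0.26297527551651, 0.14697441458702087), 88.8730239868164) 0.017119592782971205
```

```bash
cat >> h.py <<'E'
S0=np.array([.598,.052,0]); YAW=np.radians(-3.8)
def R(): c,s=np.cos(YAW),np.sin(YAW); return np.array([[c,-s,0],[s,c,0],[0,0,1]])
def st(p): return S0+np.atleast_2d(p)@R().T
def tost(p): return (np.atleast_2d(p)-S0)@R()
def mark(f,n,pts,s,crop):
    im=cv2.resize(f["frame"][crop[1]:crop[3],crop[0]:crop[2],::-1],None,fx=s,fy=s,interpolation=cv2.INTER_CUBIC)
    for p in proj(f,pts): 
        cv2.drawMarker(im,tuple(int(x) for x in (p-crop[:2]+.5)*s),(0,0,255),cv2.MARKER_CROSS,10,1)
    cv2.imwrite("pics/"+n+".png",im)
E
python3 - <<'E'
from h import *
pts=st([[-.085,-.13,.016],[.085,-.13,.016],[.085,.13,.016],[-.085,.13,.016],[-.06,-.07,.103],[-.04,-.07,.103],[.052,-.07,.103],[.072,-.07,.103],[-.11,-.07,.085],[0.006,-.07,.085]])
mark(grab_frame("scene"),"sc2",pts,6,(230,140,350,245))
mark(grab_frame("side"),"si2",pts,6,(175,185,300,280))
print(st([[-.11,-.07,.085]]))
E
```

```text
[[ 0.48360267 -0.01055597  0.085     ]]
```

View pics/sc2.png

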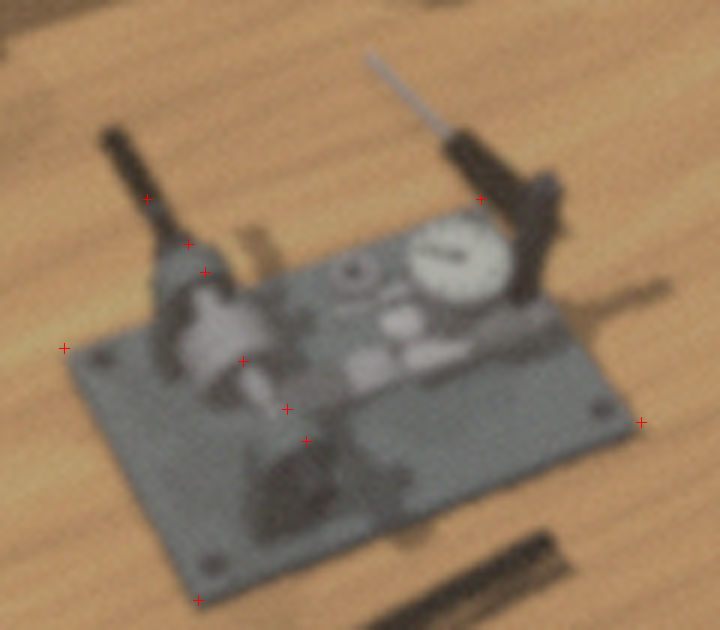

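View pics/si2.png

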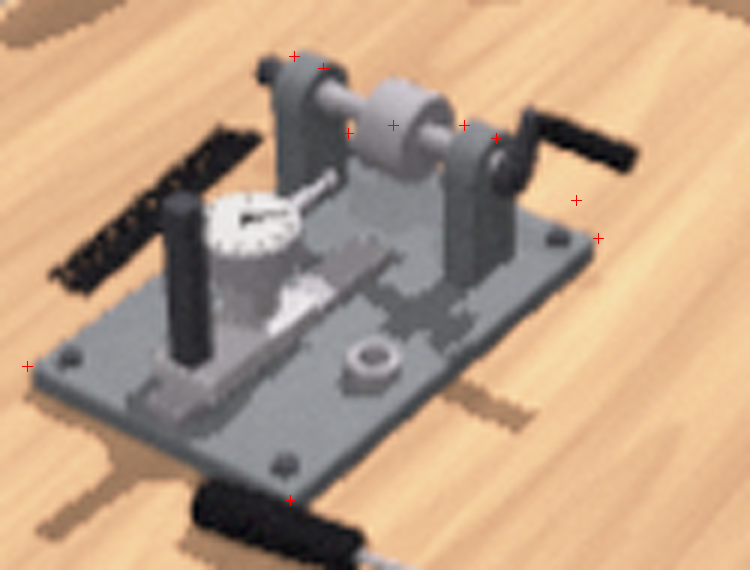

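The overlay agrees to a few mm. Next I'll triangulate the post top and the handle middle.

```bash
python3 - <<'E'
from h import *
f=grab_frame("scene");g=grab_frame("side")
def tri(a,b):
    a=(a[0]/6+230-.4,a[1]/6+140-.4); b=(b[0]/6+175-.4,b[1]/6+185-.4)
    o1,d1=ray(f,[a]);o2,d2=ray(g,[b]); A=np.c_[d1[0],-d2[0]]; t=np.linalg.lstsq(A,o2-o1,rcond=None)[0]
    p,q=o1+t[0]*d1[0],o2+t[1]*d2[0]; return (p+q)/2,np.linalg.norm(p-q)
for n,a,b in(("posttop",(543,183),(182,202)),("hand out",(112,136),(628,160)),("hand in",(172,228),(540,124)),("disc",(222,345),(405,128))):
    p,e=tri(a,b); print(n,p.round(4),tost(p).round(4),round(e,4))
E
```

```text
posttop [0.605  0.1508 0.1343] [[0.0004 0.0991 0.1343]] 0.001
hand out [ 0.4591 -0.0182  0.1141] [[-0.134  -0.0793  0.1141]] 0.0
hand in [ 0.5193 -0.0219  0.1096] [[-0.0736 -0.079   0.1096]] 0.0129
disc [ 0.5896 -0.0211  0.0859] [[-0.0036 -0.0735  0.0859]] 0.0069
```

```bash
python3 -m jog '[{"dx":-40,"dy":-43,"dz":-6},{"dx":-40,"dy":-43,"dz":-6},{"dx":-40,"dy":-43,"dz":-6},{"dx":-40,"dy":-43},{"dx":-40,"dy":-43}]'
python3 -m jog '[{"dx":-40,"dy":-43},{"dx":-40,"dy":-43},{"dx":-40,"dy":-43},{"dx":-40,"dy":-43},{"dx":-40,"dy":-43}]'
python3 -m jog '[{"dx":-40,"dy":-43},{"dx":-40,"dy":-43},{"dx":-40,"dy":-43},{"dx":-40,"dy":-43,"rz":0.13},{"rz":0.13}]'
python3 -m jog '[{"rz":0.134},{},{},{},{}]'
cat >> h.py <<'E'
from scipy.spatial.transform import Rotation as Rot
def tool():
    o=r.get_obs(); q=o["tool_rot"]; M=Rot.from_quat([q[1],q[2],q[3],q[0]]).as_matrix(); return o["ee_pos"],M
def togo(P,yaw=None):
    p,M=tool(); print("tcp",p.round(4),"stand",tost(p).round(4)[0],"rows total mm",((np.array(P)-p)@M*1000).round(1),"yaw x",np.degrees(np.arctan2(M[1,0],M[0,0])).round(2),"tilt",np.degrees(np.arccos(-M[2,2])).round(2))
E
python3 - <<'E'
from h import *
togo(st([0,.099,.2])[0]); f=grab_frame("wrist"); save(f,"w1",1.5)
E
```

```text
tcp [ 0.2012 -0.5917  0.2226] stand [-0.3532 -0.6686  0.2226] rows total mm [-573.1 -620.9   22.6] yaw x -71.22 tilt 0.0invalid input at $[0]: expected keys hand, dx, dy, dz, rx, ry, rz
invalid input at $[0]: expected keys hand, dx, dy, dz, rx, ry, rz
invalid input at $[0]: expected keys hand, dx, dy, dz, rx, ry, rz
invalid input at $[0]: expected keys hand, dx, dy, dz, rx, ry, rz
```

View pics/w1.png

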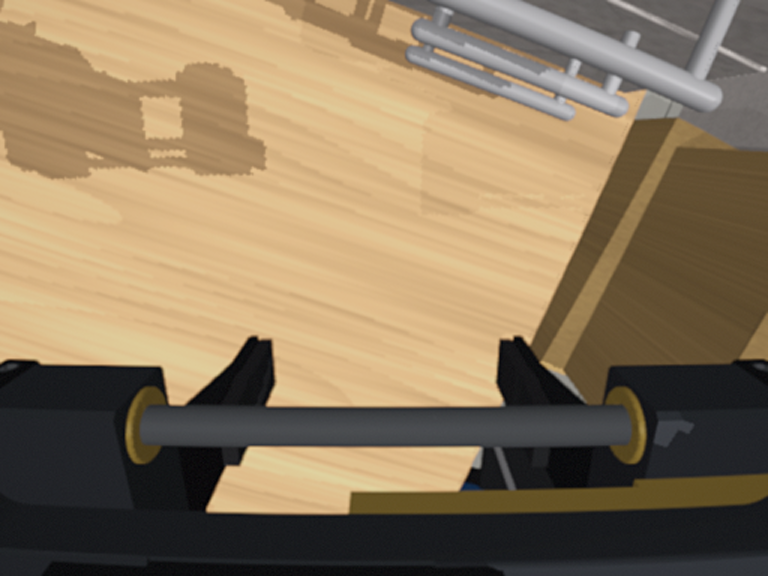

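All the keys are required in every row, so nothing moved. I'll resend with full rows.

```bash
python3 -m jog '[{"hand":1,"dx":-40,"dy":-43,"dz":-6,"rx":0,"ry":0,"rz":0},{"hand":1,"dx":-40,"dy":-43,"dz":-6,"rx":0,"ry":0,"rz":0},{"hand":1,"dx":-40,"dy":-43,"dz":-6,"rx":0,"ry":0,"rz":0},{"hand":1,"dx":-40,"dy":-43,"dz":0,"rx":0,"ry":0,"rz":0},{"hand":1,"dx":-40,"dy":-43,"dz":0,"rx":0,"ry":0,"rz":0}]'
python3 -m jog '[{"hand":1,"dx":-40,"dy":-43,"dz":0,"rx":0,"ry":0,"rz":0},{"hand":1,"dx":-40,"dy":-43,"dz":0,"rx":0,"ry":0,"rz":0},{"hand":1,"dx":-40,"dy":-43,"dz":0,"rx":0,"ry":0,"rz":0},{"hand":1,"dx":-40,"dy":-43,"dz":0,"rx":0,"ry":0,"rz":0},{"hand":1,"dx":-40,"dy":-43,"dz":0,"rx":0,"ry":0,"rz":0}]'
python3 -m jog '[{"hand":1,"dx":-40,"dy":-43,"dz":0,"rx":0,"ry":0,"rz":0},{"hand":1,"dx":-40,"dy":-43,"dz":0,"rx":0,"ry":0,"rz":0},{"hand":1,"dx":-40,"dy":-43,"dz":0,"rx":0,"ry":0,"rz":0},{"hand":1,"dx":-40,"dy":-43,"dz":0,"rx":0,"ry":0,"rz":0.13},{"hand":1,"dx":0,"dy":0,"dz":0,"rx":0,"ry":0,"rz":0.13}]'
python3 -m jog '[{"hand":0.6,"dx":0,"dy":0,"dz":0,"rx":0,"ry":0,"rz":0.134},{"hand":0.6,"dx":0,"dy":0,"dz":0,"rx":0,"ry":0,"rz":0},{"hand":0.6,"dx":0,"dy":0,"dz":0,"rx":0,"ry":0,"rz":0},{"hand":0.6,"dx":0,"dy":0,"dz":0,"rx":0,"ry":0,"rz":0},{"hand":0.6,"dx":0,"dy":0,"dz":0,"rx":0,"ry":0,"rz":0}]'
python3 - <<'E'
from h import *
togo(st([0,.099,.2])[0]); f=grab_frame("wrist"); save(f,"w2",1.5)
E
```

```text
time: 1.23
ee_pos: [0.3412, -0.3317, 0.241]
tool_rot: [0.0, 0.813, -0.582, 0.001]
force: [1.3, 0.2, 0.3]
grip_width: 0.0869
time: 1.85
ee_pos: [0.4805, -0.0729, 0.241]
tool_rot: [-0.0, 0.813, -0.582, 0.001]
force: [0.2, -0.7, 0.3]
grip_width: 0.0868
time: 2.48
ee_pos: [0.5926, 0.1363, 0.2405]
tool_rot: [-0.001, 0.731, -0.682, 0.0]
force: [-0.6, -1.5, -0.4]
grip_width: 0.0867
time: 3.1
ee_pos: [0.5909, 0.1321, 0.2406]
tool_rot: [0.0, -0.683, 0.73, -0.0]
force: [-0.3, 0.4, -0.2]
grip_width: 0.0535
tcp [0.5909 0.1321 0.2406] stand [-0.0124  0.0794  0.2406] rows total mm [-19.6 -12.4  40.6] yaw x -93.79 tilt 0.0
```

View pics/w2.png

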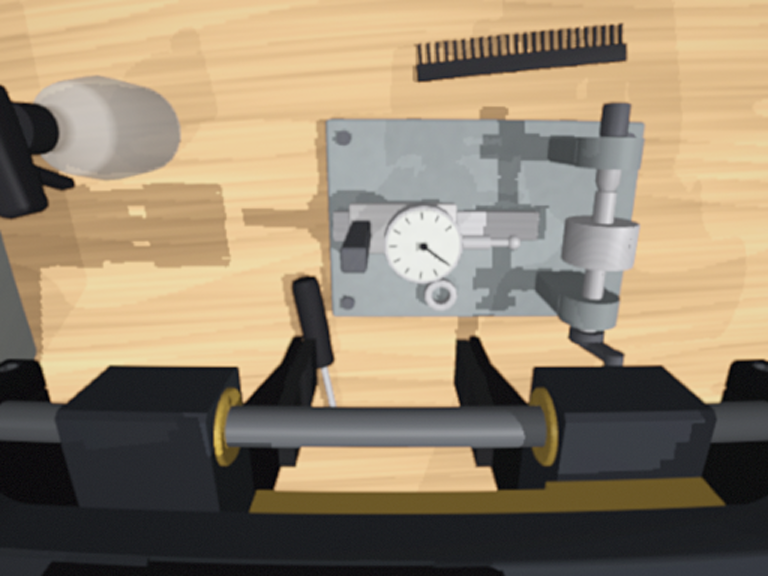

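The wrist view shows the whole stand: base corners at about (328,120), (643,122) and (333,316), the post top near (354,258), and the dial centre at (423,246). I'll refine the pose from these.

```bash
python3 - <<'E'
from h import *
f=grab_frame("wrist")
P=onplane(f,[(a/1.5-.2,b/1.5-.2) for a,b in[(328,120),(643,122),(333,316)]],.016);print(P.round(4))
e=P[0]-P[1];print("yaw",np.degrees(np.arctan2(-e[0],e[1])),np.linalg.norm(e), "ctr",(P[1]+P[2])/2)
e=P[0]-P[2];print("yaw",np.degrees(np.arctan2(e[1],e[0])),np.linalg.norm(e))
print("post",onplane(f,[(354/1.5,258/1.5)],.135))
save(f,"w3",4,(200,70,360,220))
E
```

```text
[[ 0.6892  0.1718  0.016 ]
 [ 0.6734 -0.0819  0.016 ]
 [ 0.5223  0.1842  0.016 ]]
yaw -3.5543691256443064 0.2542050312111312 ctr [0.59787119 0.05117135 0.016     ]
yaw -4.249661380365809 0.16728204213464243
post [[0.60518334 0.15013145 0.135     ]]
```

View pics/w3.png

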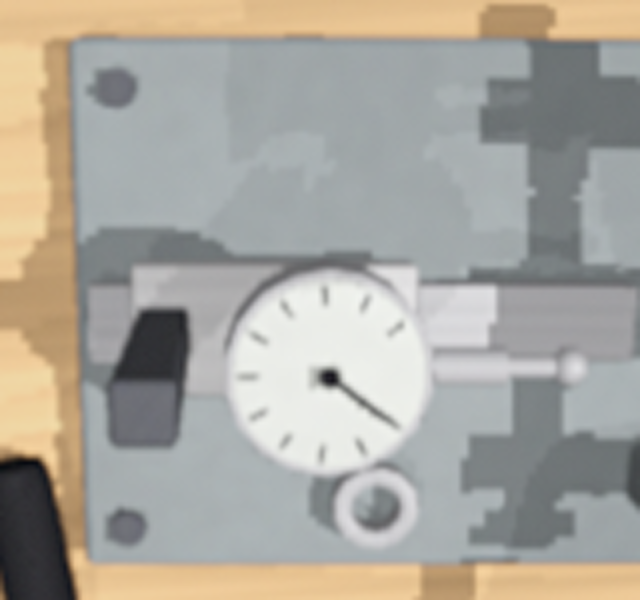

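```bash
python3 -m jog '[{"hand":0.5,"dx":-19,"dy":-13,"dz":0,"rx":0,"ry":0,"rz":0},{"hand":0.5,"dx":0,"dy":0,"dz":40,"rx":0,"ry":0,"rz":0},{"hand":0.5,"dx":0,"dy":0,"dz":40,"rx":0,"ry":0,"rz":0},{"hand":0.5,"dx":0,"dy":0,"dz":0,"rx":0,"ry":0,"rz":0},{"hand":0.5,"dx":0,"dy":0,"dz":0,"rx":0,"ry":0,"rz":0}]' 20
python3 - <<'E'
from h import *
togo([.6052,.1501,.107]); f=grab_frame("wrist"); save(f,"w4",1.5)
save(grab_frame("side"),"si4",4,(160,100,300,240))
E
```

```text
time: 3.82
ee_pos: [0.6062, 0.1504, 0.1618]
tool_rot: [0.001, -0.683, 0.73, -0.001]
force: [0.2, 0.1, 1.2]
grip_width: 0.0435
tcp [0.6062 0.1504 0.1618] stand [0.0017 0.0988 0.1618] rows total mm [ 0.4  1.1 54.8] yaw x -93.79 tilt 0.13
```

View pics/w4.png

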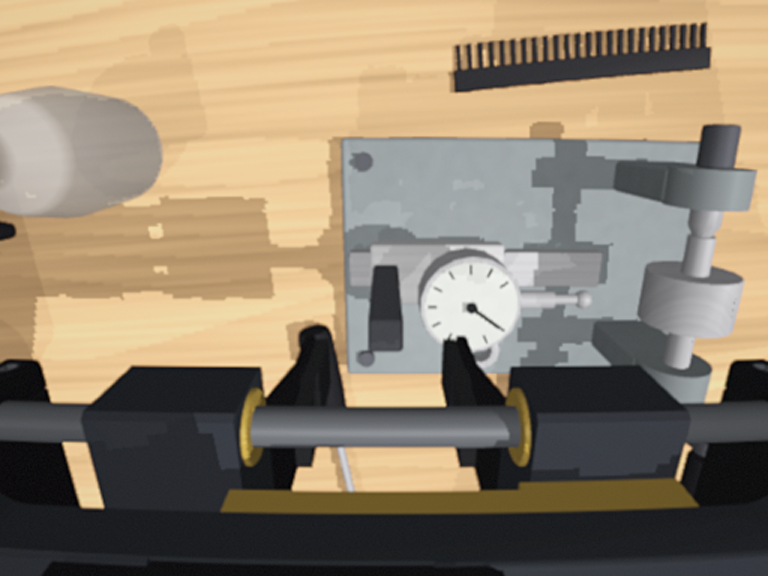

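View pics/si4.png

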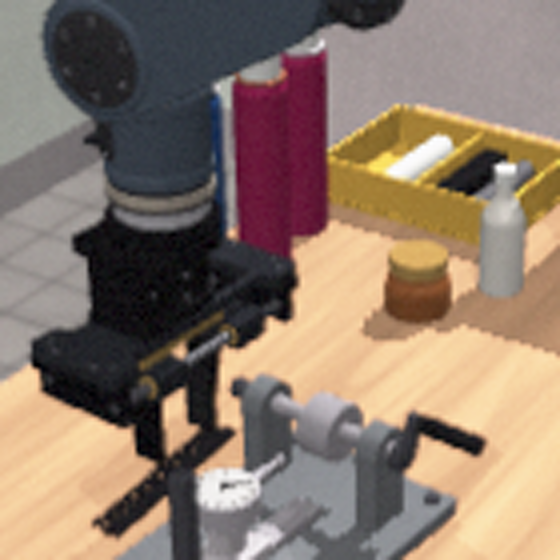

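The fingers straddle the post line: wrist columns 325 and 455, with the post at 386. Descending and closing loosely.

```bash
python3 -m jog '[{"hand":0.5,"dx":0,"dy":0,"dz":27,"rx":0,"ry":0,"rz":0},{"hand":0.5,"dx":0,"dy":0,"dz":26,"rx":0,"ry":0,"rz":0},{"hand":0.22,"dx":0,"dy":0,"dz":0,"rx":0,"ry":0,"rz":0},{"hand":0.22,"dx":0,"dy":0,"dz":0,"rx":0,"ry":0,"rz":0},{"hand":0.22,"dx":0,"dy":0,"dz":0,"rx":0,"ry":0,"rz":0}]' 20
python3 - <<'E'
from h import *
togo([.6052,.1501,.107]); f=grab_frame("wrist"); save(f,"w5",1.5)
E
```

```text
time: 4.55
ee_pos: [0.6064, 0.1505, 0.1094]
tool_rot: [0.001, -0.683, 0.73, -0.001]
force: [-0.0, -0.5, -0.6]
grip_width: 0.0231
tcp [0.6064 0.1505 0.1094] stand [0.0019 0.0989 0.1094] rows total mm [0.5 1.2 2.3] yaw x -93.79 tilt 0.2
```

View pics/w5.png

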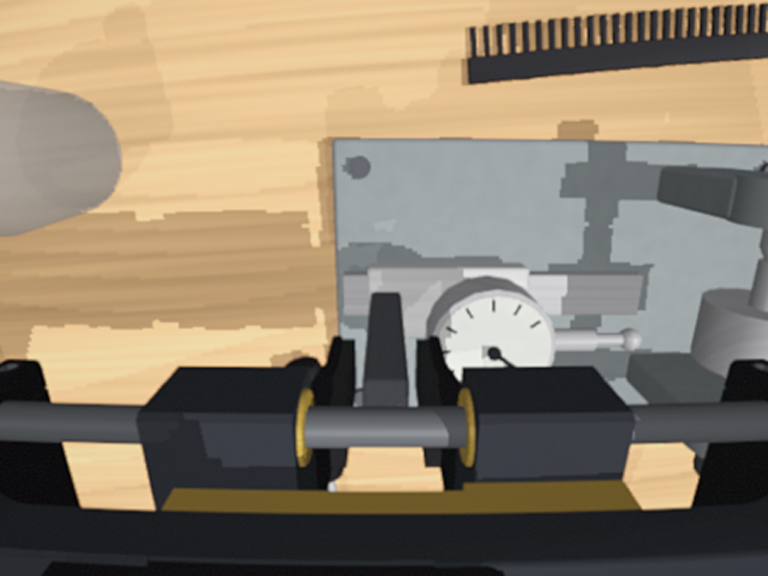

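```bash
python3 -m jog '[{"hand":0.2,"dx":5,"dy":0,"dz":0,"rx":0,"ry":0,"rz":0},{"hand":0.2,"dx":9,"dy":0,"dz":0,"rx":0,"ry":0,"rz":0},{"hand":0.2,"dx":9,"dy":0,"dz":0,"rx":0,"ry":0,"rz":0},{"hand":0.2,"dx":9,"dy":0,"dz":0,"rx":0,"ry":0,"rz":0},{"hand":0.2,"dx":4,"dy":0,"dz":0,"rx":0,"ry":0,"rz":0}]'
python3 - <<'E'
from h import *
togo([.6052,.1501,.107]); f=grab_frame("wrist"); save(f,"w6",1.5)
save(grab_frame("side"),"si6",6,(175,185,300,280))
save(grab_frame("scene"),"sc6",6,(230,140,350,245))
E
```

```text
time: 5.22
ee_pos: [0.6037, 0.1172, 0.1087]
tool_rot: [0.003, -0.683, 0.731, 0.001]
force: [1.0, 10.0, 2.3]
grip_width: 0.0174
tcp [0.6037 0.1172 0.1087] stand [0.0013 0.0655 0.1087] rows total mm [-32.9   0.7   1.9] yaw x -93.9 tilt 0.36
```

View pics/w6.png

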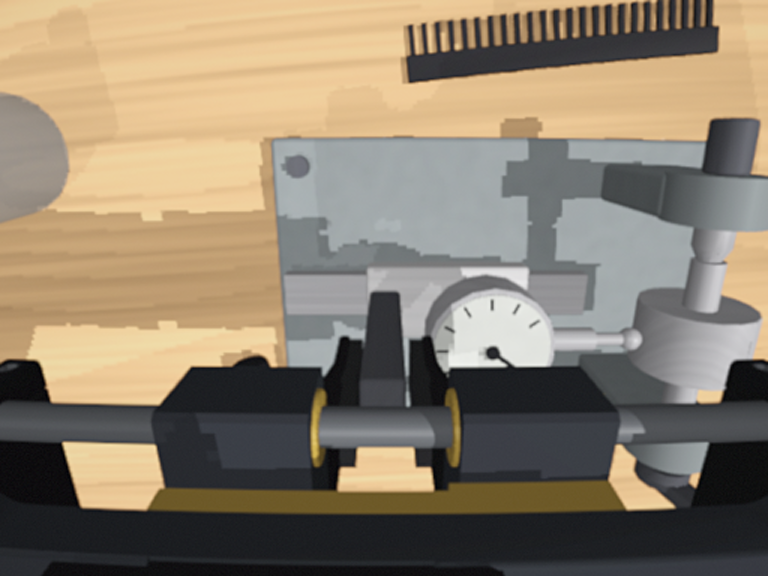

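View pics/si6.png

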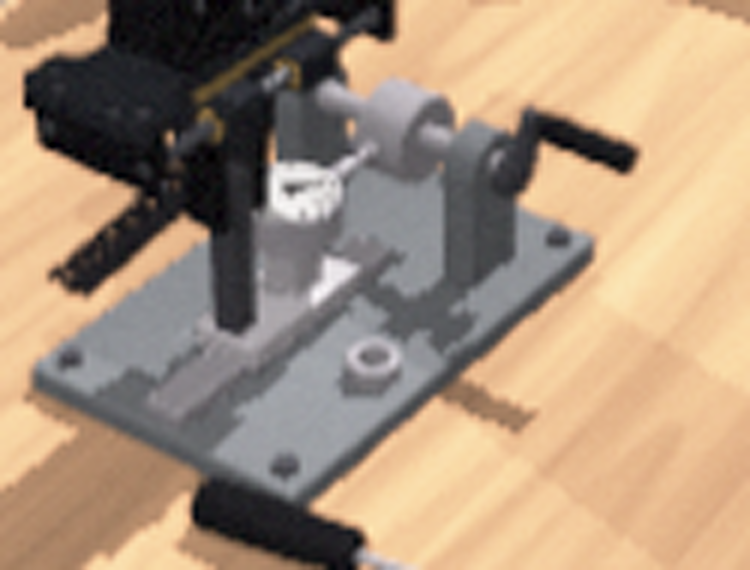

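View pics/sc6.png

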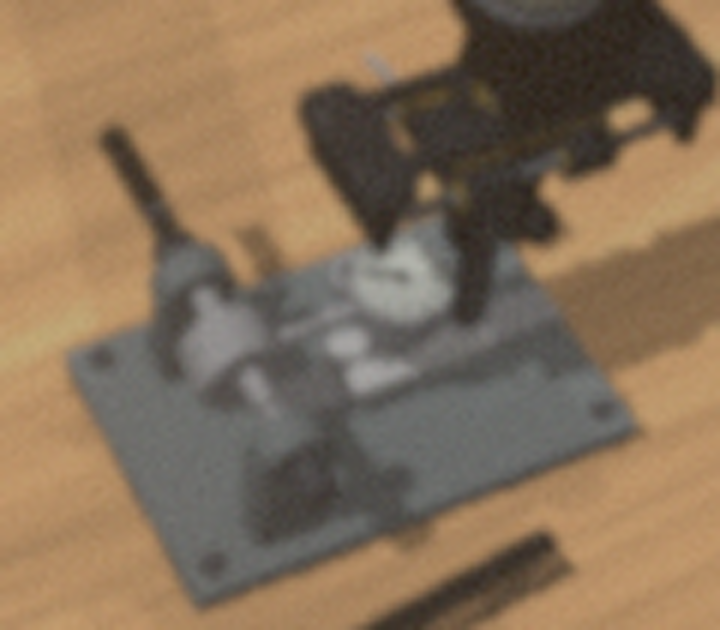

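The feeler tip is at the disc (wrist (632,340)) and still uncompressed; the needle is at its rest angle. I'll push about 10 mm further.

```bash
python3 -m jog '[{"hand":0.2,"dx":3,"dy":0,"dz":0,"rx":0,"ry":0,"rz":0},{"hand":0.2,"dx":3,"dy":0,"dz":0,"rx":0,"ry":0,"rz":0},{"hand":0.2,"dx":2,"dy":0,"dz":0,"rx":0,"ry":0,"rz":0},{"hand":0.2,"dx":0,"dy":0,"dz":0,"rx":0,"ry":0,"rz":0},{"hand":0.2,"dx":0,"dy":0,"dz":0,"rx":0,"ry":0,"rz":0}]'
python3 - <<'E'
from h import *
togo([.6052,.1501,.107]); f=grab_frame("wrist"); save(f,"w7",1.5)
save(grab_frame("side"),"si7",10,(205,200,255,255))
E
```

```text
time: 6.0
ee_pos: [0.6032, 0.11, 0.1087]
tool_rot: [0.003, -0.683, 0.731, 0.001]
force: [0.8, 11.0, 1.7]
grip_width: 0.0175
tcp [0.6032 0.11   0.1087] stand [0.0014 0.0582 0.1087] rows total mm [-40.2   0.7   2. ] yaw x -93.89 tilt 0.39
```

View pics/w7.png

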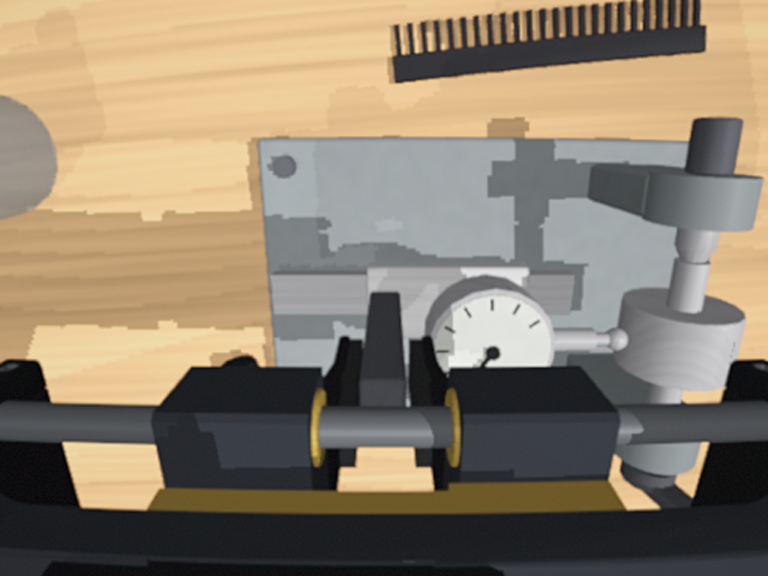

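View pics/si7.png

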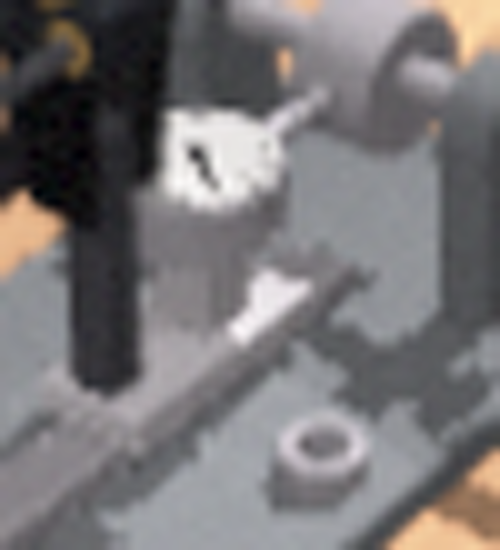

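The needle swung about 1.5 rad clockwise, so the feeler is about 6 mm in. I'll push 4 mm more.

```bash
python3 -m jog '[{"hand":0.2,"dx":2,"dy":0,"dz":0,"rx":0,"ry":0,"rz":0},{"hand":0.2,"dx":2,"dy":0,"dz":0,"rx":0,"ry":0,"rz":0},{"hand":0.2,"dx":0,"dy":0,"dz":0,"rx":0,"ry":0,"rz":0},{"hand":0.2,"dx":0,"dy":0,"dz":0,"rx":0,"ry":0,"rz":0},{"hand":0.2,"dx":0,"dy":0,"dz":0,"rx":0,"ry":0,"rz":0}]'
python3 -m jog '[{"hand":0.6,"dx":0,"dy":0,"dz":0,"rx":0,"ry":0,"rz":0},{"hand":0.6,"dx":0,"dy":0,"dz":0,"rx":0,"ry":0,"rz":0},{"hand":0.6,"dx":0,"dy":0,"dz":-35,"rx":0,"ry":0,"rz":0},{"hand":0.6,"dx":0,"dy":0,"dz":-50,"rx":0,"ry":0,"rz":0},{"hand":0.6,"dx":0,"dy":0,"dz":-35,"rx":0,"ry":0,"rz":0}]'
python3 - <<'E'
from h import *
togo(st([-.11,-.079,.2])[0]); f=grab_frame("wrist"); save(f,"w8",1.5); save(f,"w8z",6,(250,130,360,220))
E
```

```text
time: 6.72
ee_pos: [0.6029, 0.1063, 0.1087]
tool_rot: [0.003, -0.683, 0.731, 0.001]
force: [1.7, 12.2, 1.9]
grip_width: 0.0177
time: 7.35
ee_pos: [0.6025, 0.1017, 0.2296]
tool_rot: [0.0, -0.683, 0.73, -0.001]
force: [0.3, -1.0, 0.7]
grip_width: 0.051
tcp [0.6025 0.1017 0.2296] stand [0.0012 0.0499 0.2296] rows total mm [128.9 111.2  29.5] yaw x -93.83 tilt 0.11
```

View pics/w8.png

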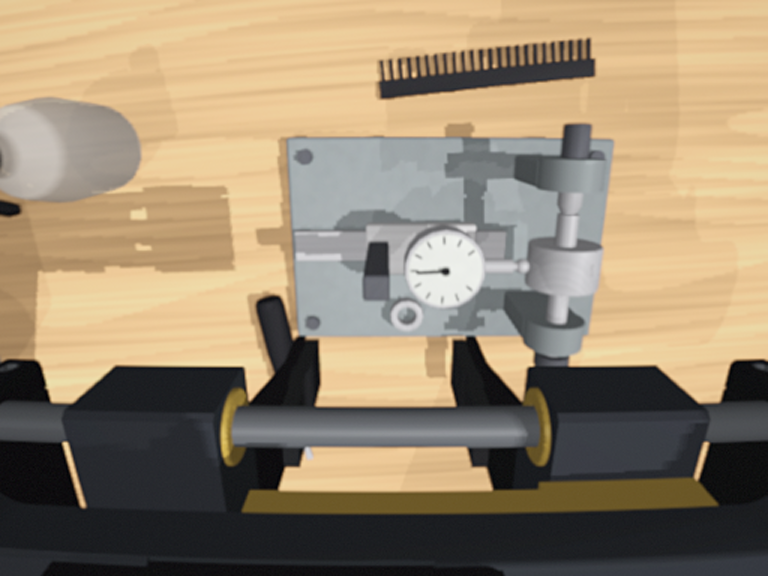

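View pics/w8z.png

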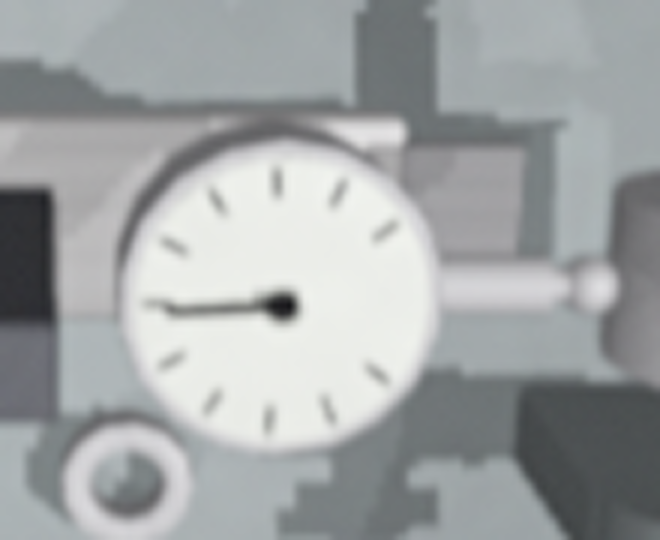

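The needle is at about 268° (rest 125°), so about 2.5 rad, or about 10 mm in. The post is free. Next is the crank.

```bash
python3 -m jog '[{"hand":0.6,"dx":43,"dy":37,"dz":0,"rx":0,"ry":0,"rz":0},{"hand":0.6,"dx":43,"dy":37,"dz":0,"rx":0,"ry":0,"rz":0},{"hand":0.6,"dx":43,"dy":37,"dz":0,"rx":0,"ry":0,"rz":0},{"hand":0.6,"dx":0,"dy":0,"dz":0,"rx":0,"ry":0,"rz":0},{"hand":0.6,"dx":0,"dy":0,"dz":0,"rx":0,"ry":0,"rz":0}]'
python3 - <<'E'
from h import *
togo(st([-.11,-.079,.2])[0]); f=grab_frame("wrist"); save(f,"w9",1.5)
save(grab_frame("side"),"si9",5,(190,120,310,240))
E
```

```text
time: 8.02
ee_pos: [0.4834, -0.0193, 0.2279]
tool_rot: [0.0, -0.683, 0.731, -0.001]
force: [1.5, 0.4, 0.0]
grip_width: 0.0523
tcp [ 0.4834 -0.0193  0.2279] stand [-0.1096 -0.0788  0.2279] rows total mm [ 0.2  0.4 27.9] yaw x -93.87 tilt 0.09
```

View pics/w9.png

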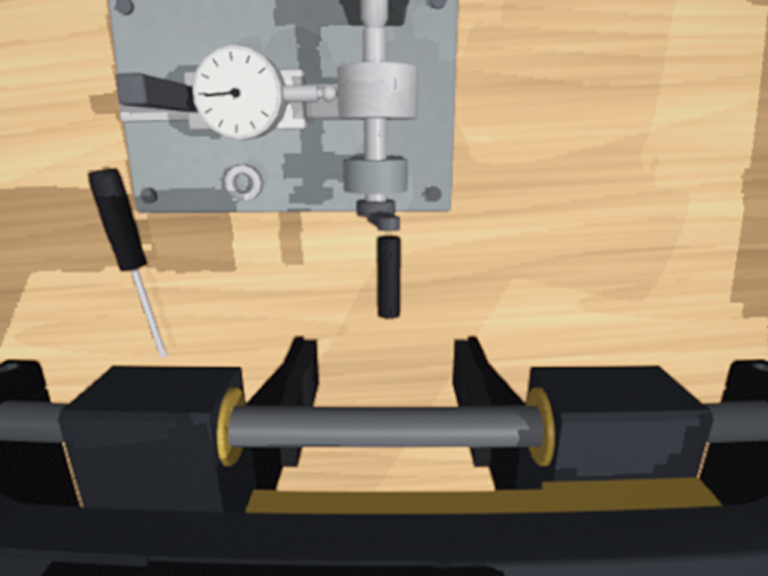

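View pics/si9.png

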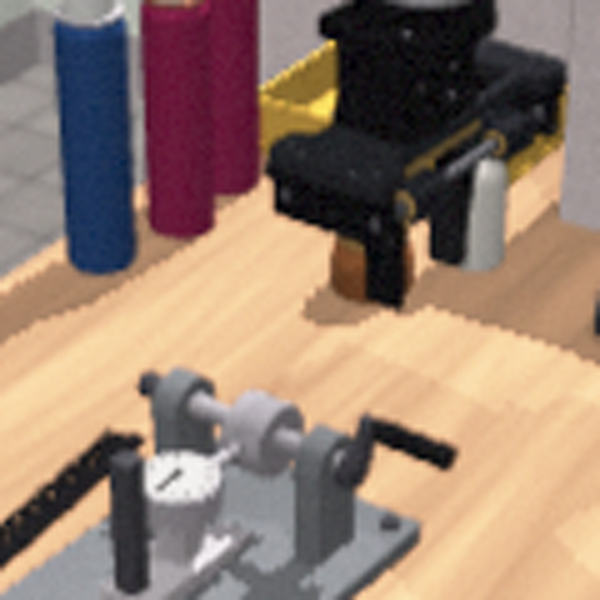

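The wrist camera sees both the dial (236,93) and the handle (centre (388,277)), which sits between the fingers. I'll solve the crank angle and the stand pose from this view.

```bash
python3 - <<'E'
from h import *
f=grab_frame("wrist")
q=lambda *a:[(x/1.5-.2,y/1.5-.2) for x,y in a]
for z in(.108,.112,.116): print(z,tost(onplane(f,q((388,237),(388,277),(388,317)),z)).round(4).tolist())
print("shaft",tost(onplane(f,q((374,40),(374,130)),.085)).round(4).tolist())
print("corner",tost(onplane(f,q((451,211),(137,211)),.016)).round(4).tolist())
save(f,"w10",4,(200,100,320,240))
E
```

```text
0.108 [[-0.086, -0.0793, 0.108], [-0.112, -0.0793, 0.108], [-0.1394, -0.0794, 0.108]]
0.112 [[-0.0852, -0.0792, 0.112], [-0.1108, -0.0793, 0.112], [-0.1378, -0.0794, 0.112]]
0.116 [[-0.0843, -0.0792, 0.116], [-0.1095, -0.0793, 0.116], [-0.1362, -0.0794, 0.116]]
shaft [[0.0302, -0.0706, 0.085], [-0.0222, -0.0703, 0.085]]
corner [[-0.0841, -0.1307, 0.016], [-0.0835, 0.1271, 0.016]]
```

View pics/w10.png

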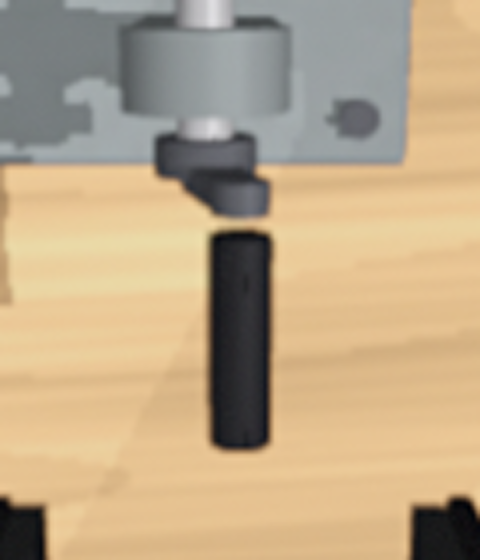

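```bash
python3 - <<'E'
from h import *
f=grab_frame("wrist"); save(f,"w11",6,(190,20,290,115))
E
python3 -m jog '[{"hand":0.6,"dx":0,"dy":0,"dz":40,"rx":0,"ry":0,"rz":0},{"hand":0.6,"dx":0,"dy":0,"dz":40,"rx":0,"ry":0,"rz":0},{"hand":0.6,"dx":1,"dy":0,"dz":30,"rx":0,"ry":0,"rz":0},{"hand":0.6,"dx":0,"dy":0,"dz":23,"rx":0,"ry":0,"rz":0},{"hand":0.6,"dx":0,"dy":0,"dz":0,"rx":0,"ry":0,"rz":0}]' 15
python3 - <<'E'
from h import *
togo(st([-.11,-.0793,.0947])[0]); f=grab_frame("wrist"); save(f,"w12",1.5)
E
```

```text
time: 8.85
ee_pos: [0.4819, -0.0189, 0.0929]
tool_rot: [-0.001, -0.684, 0.73, 0.002]
force: [-0.3, -0.7, -0.3]
grip_width: 0.0526
tcp [ 0.4819 -0.0189  0.0929] stand [-0.1111 -0.0785  0.0929] rows total mm [ 0.8 -1.1 -1.8] yaw x -93.71 tilt 0.23
```

View pics/w11.png

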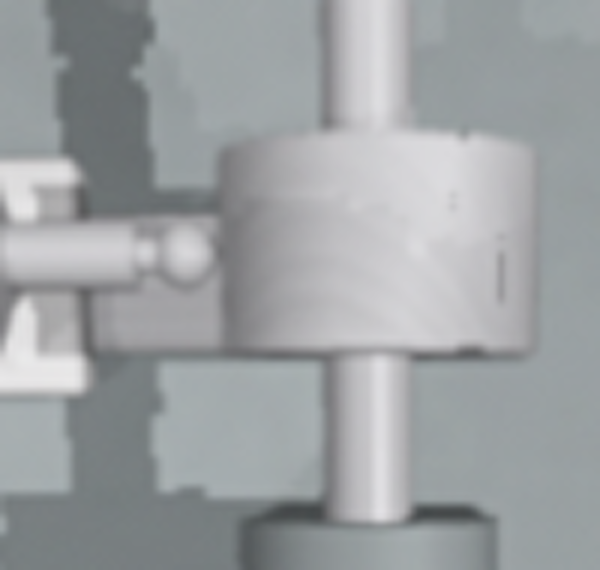

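View pics/w12.png

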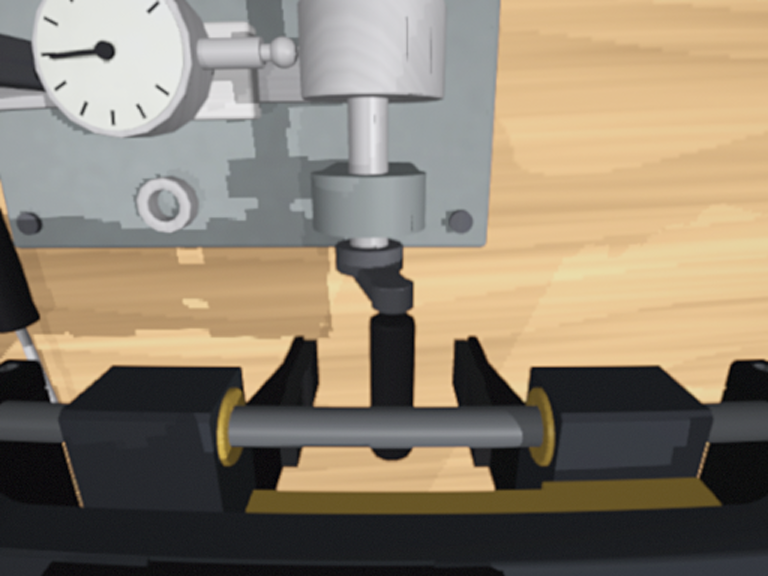

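The dial stays in view (centre (104,50)). The disc's centre looks offset away from the feeler. I'll pinch the handle.

```bash
python3 -m jog '[{"hand":0.1,"dx":1,"dy":-1,"dz":-1,"rx":0,"ry":0,"rz":0},{"hand":0.1,"dx":0,"dy":0,"dz":0,"rx":0,"ry":0,"rz":0},{"hand":0.1,"dx":0,"dy":0,"dz":0,"rx":0,"ry":0,"rz":0},{"hand":0.1,"dx":0,"dy":0,"dz":0,"rx":0,"ry":0,"rz":0},{"hand":0.1,"dx":0,"dy":0,"dz":0,"rx":0,"ry":0,"rz":0}]' 15
python3 -m jog '[{"hand":0.1,"dx":-3,"dy":0,"dz":-0.7,"rx":0,"ry":0,"rz":0},{"hand":0.1,"dx":-4,"dy":0,"dz":-0.5,"rx":0,"ry":0,"rz":0},{"hand":0.1,"dx":-4,"dy":0,"dz":0,"rx":0,"ry":0,"rz":0},{"hand":0.1,"dx":-4,"dy":0,"dz":0.7,"rx":0,"ry":0,"rz":0},{"hand":0.1,"dx":0,"dy":0,"dz":0,"rx":0,"ry":0,"rz":0}]'
python3 - <<'E'
from h import *
togo(st([-.11,-.0793,.0947])[0]); f=grab_frame("wrist"); save(f,"w13",1.5)
E
```

```text
time: 9.52
ee_pos: [0.4836, -0.0212, 0.0958]
tool_rot: [-0.0, -0.683, 0.73, -0.0]
force: [-0.1, -1.2, 1.5]
grip_width: 0.0152
time: 10.15
ee_pos: [0.4846, -0.0053, 0.096]
tool_rot: [0.0, -0.683, 0.73, 0.0]
force: [-0.0, -1.3, 1.1]
grip_width: 0.015
tcp [ 0.4846 -0.0053  0.096 ] stand [-0.1094 -0.0647  0.096 ] rows total mm [14.6  0.6  1.3] yaw x -93.8 tilt 0.04
```

View pics/w13.png

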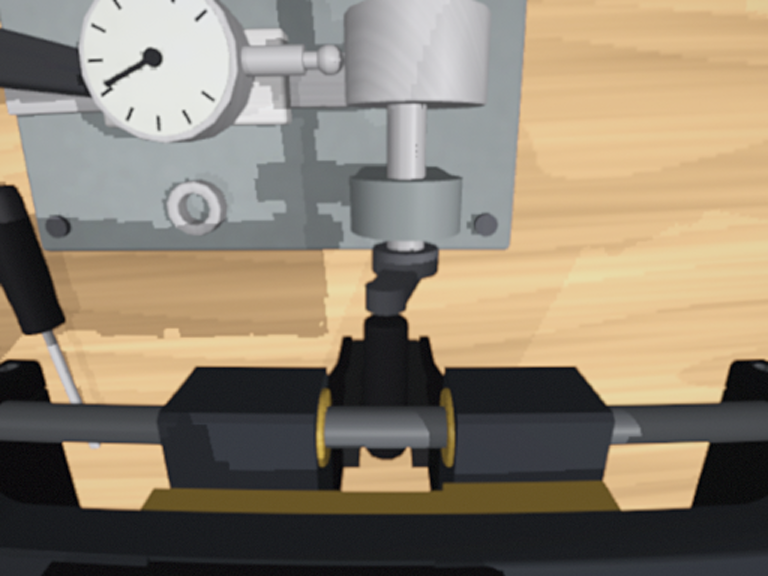

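The needle fell from about 268° to about 237°, so that was the wrong way. I'll turn the other way, with 10° of crank per row.

```bash
python3 -m jog '[{"hand":0.1,"dx":5.2,"dy":0,"dz":-0.5,"rx":0,"ry":0,"rz":0},{"hand":0.1,"dx":5.2,"dy":0,"dz":0.4,"rx":0,"ry":0,"rz":0},{"hand":0.1,"dx":5.1,"dy":0,"dz":1.3,"rx":0,"ry":0,"rz":0},{"hand":0.1,"dx":4.8,"dy":0,"dz":2.1,"rx":0,"ry":0,"rz":0},{"hand":0.1,"dx":4.3,"dy":0,"dz":2.9,"rx":0,"ry":0,"rz":0}]'
python3 - <<'E'
from h import *
togo(st([-.11,-.0793,.0947])[0]); f=grab_frame("wrist"); save(f,"w14",1.5)
E
```

```text
time: 10.82
ee_pos: [0.483, -0.0305, 0.0907]
tool_rot: [0.0, -0.683, 0.73, -0.0]
force: [-1.4, 0.7, 8.9]
grip_width: 0.0156
tcp [ 0.483  -0.0305  0.0907] stand [-0.1093 -0.0899  0.0907] rows total mm [-10.6   0.7  -4. ] yaw x -93.8 tilt 0.04
```

View pics/w14.png

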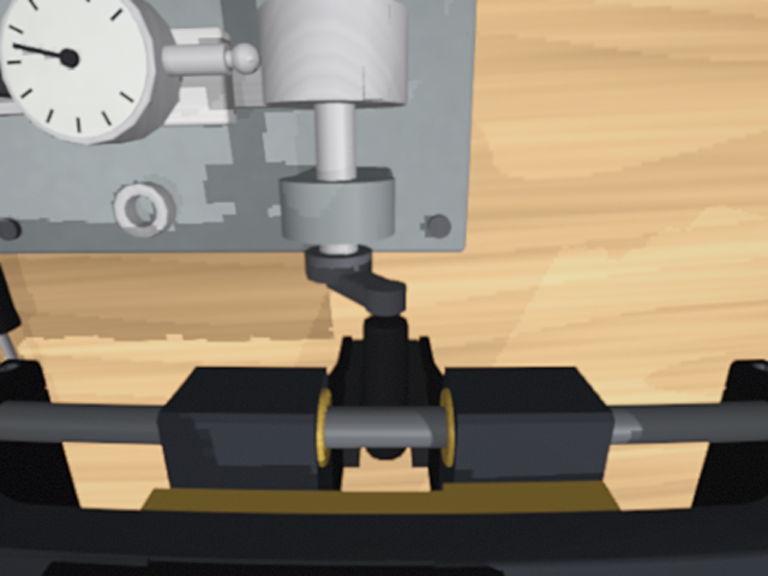

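```bash
python3 -m jog '[{"hand":0.1,"dx":3.8,"dy":0,"dz":3.6,"rx":0,"ry":0,"rz":0},{"hand":0.1,"dx":3.1,"dy":0,"dz":4.2,"rx":0,"ry":0,"rz":0},{"hand":0.1,"dx":2.3,"dy":0,"dz":4.7,"rx":0,"ry":0,"rz":0},{"hand":0.1,"dx":0,"dy":0,"dz":0,"rx":0,"ry":0,"rz":0},{"hand":0.1,"dx":0,"dy":0,"dz":0,"rx":0,"ry":0,"rz":0}]'
python3 - <<'E'
from h import *
togo(st([-.11,-.0793,.0947])[0]); f=grab_frame("wrist"); save(f,"w15",1.5)
save(grab_frame("side"),"si15",6,(195,185,310,280))
E
```

```text
time: 11.5
ee_pos: [0.4823, -0.0405, 0.0775]
tool_rot: [-0.0, -0.683, 0.73, -0.0]
force: [-1.7, -5.8, 3.1]
grip_width: 0.0154
tcp [ 0.4823 -0.0405  0.0775] stand [-0.1093 -0.1     0.0775] rows total mm [-20.7   0.7 -17.3] yaw x -93.77 tilt 0.06
```

View pics/w15.png

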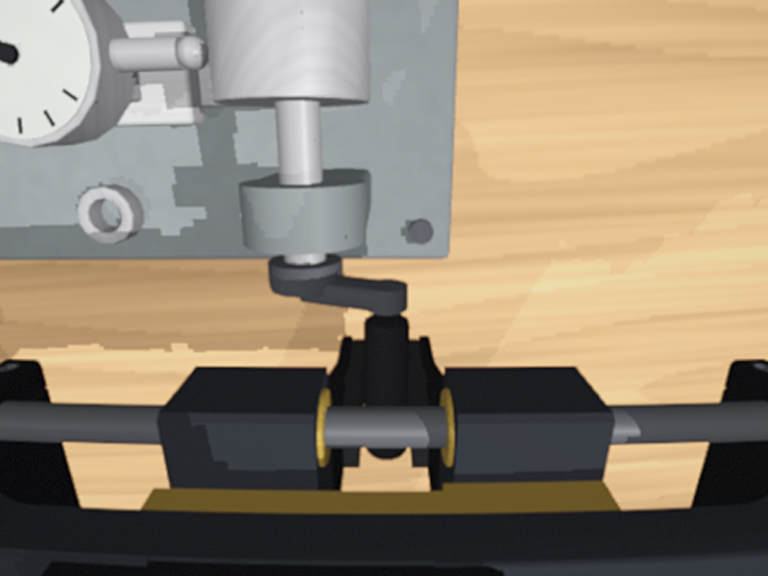

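View pics/si15.png

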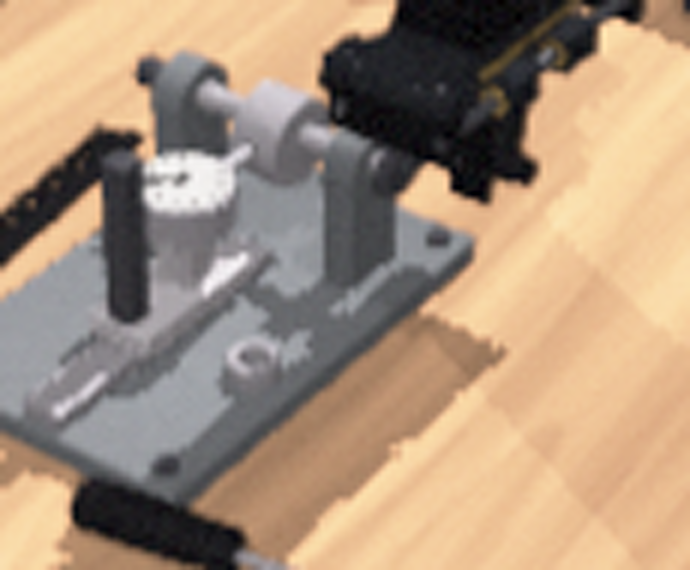

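The dial has left the wrist view, but the side camera sees it (centre about (188,178) in the crop). I'll write a needle reader that casts dark dial pixels onto the dial plane.

```bash
cat >> h.py <<'E'
def needle(name="side",c=None):
    f=grab_frame(name); h=f["frame"].astype(float).mean(2)
    v,u=np.mgrid[:384,:512]; P=tost(onplane(f,np.c_[u.ravel(),v.ravel()],.097)); g=h.ravel()
    # fine grid of the dial plane sampled by ray casting
    if c is None:
        m=(g>175)&(abs(P[:,0])<.035)&(P[:,1]>-.04)&(P[:,1]<.09)
        M=cv2.morphologyEx(m.reshape(384,512).astype(np.uint8),cv2.MORPH_CLOSE,np.ones((5,5)))
        k,l,s,_=cv2.connectedComponentsWithStats(M); i=1+s[1:,4].argmax(); Q=P[(l==i).ravel()][:,:2]
        (c,rad)=cv2.minEnclosingCircle((Q*1000).astype(np.float32)); c=np.array(c)/1000; print("dial",c.round(4),rad)
    c=np.array(c)
    a=np.radians(np.arange(0,360,1)); best=[]
    for t in a:  # cw from +x seen from above: direction (cos t,-sin t)
        rr=np.linspace(.006,.0165,15)
        pts=st(np.c_[c[0]+rr*np.cos(t),c[1]-rr*np.sin(t),np.full(15,.097)])
        p=proj(f,pts).astype(np.float32); best.append(cv2.remap(h.astype(np.float32),p[:,0].reshape(1,-1),p[:,1].reshape(1,-1),cv2.INTER_LINEAR).mean())
    b=np.array(best); w=np.clip(np.median(b)-15-b,0,None); z=(w*np.exp(1j*a)).sum()
    ang=np.degrees(np.angle(z))%360; print(name,"needle",ang.round(1),"min at",b.argmin(),"feeler mm",(np.radians((ang-125.5)%360)/.25).round(2)); return c
E
python3 - <<'E'
from h import *
needle("side"); f=grab_frame("side"); save(f,"si16",12,(210,200,250,235))
E
```

```text
dial [-0.0005  0.0023] 35.451332092285156
side needle 295.0 min at 285 feeler mm 11.83
```

View pics/si16.png

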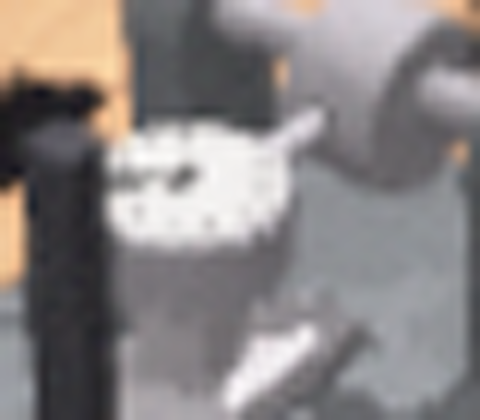

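```bash
python3 - <<'E'
from h import *
f=grab_frame("side"); P=tost(onplane(f,[(224.7,214.1),(210+118/12-.5,200+176/12-.5)],.098)); print(P.round(4))
d=P[1]-P[0]; print("tip dir",np.degrees(np.arctan2(-d[1],d[0]))%360)
needle("side",P[0,:2]); needle("side",[0.0005,.0085])
E
```

```text
[[0.0026 0.0102 0.098 ]
 [0.0153 0.02   0.098 ]]
tip dir 322.5614538623393
side needle 322.2 min at 317 feeler mm 13.73
side needle 321.4 min at 330 feeler mm 13.68
```

The side view gives about 13.7 mm at crank ≈66° and still climbing. I'll go on to about 109°.

```bash
python3 -m jog '[{"hand":0.1,"dx":1.4,"dy":0,"dz":5,"rx":0,"ry":0,"rz":0},{"hand":0.1,"dx":0.5,"dy":0,"dz":5.2,"rx":0,"ry":0,"rz":0},{"hand":0.1,"dx":-0.4,"dy":0,"dz":5.2,"rx":0,"ry":0,"rz":0},{"hand":0.1,"dx":-1.3,"dy":0,"dz":5.1,"rx":0,"ry":0,"rz":0},{"hand":0.1,"dx":0,"dy":0,"dz":0,"rx":0,"ry":0,"rz":0}]'
python3 - <<'E'
from h import *
togo(st([-.11,-.0793,.0947])[0]); f=grab_frame("wrist"); save(f,"w17",1.5)
f=grab_frame("side"); save(f,"si17",10,(205,195,265,245)); needle("side",[.0015,.0095])
E
```

```text
time: 12.48
ee_pos: [0.4823, -0.0405, 0.0565]
tool_rot: [-0.0, -0.683, 0.73, -0.0]
force: [-0.2, -5.1, -1.9]
grip_width: 0.0151
tcp [ 0.4823 -0.0405  0.0565] stand [-0.1093 -0.1     0.0565] rows total mm [-20.7   0.7 -38.2] yaw x -93.78 tilt 0.04
side needle 341.9 min at 339 feeler mm 15.11
```

View pics/si17.png

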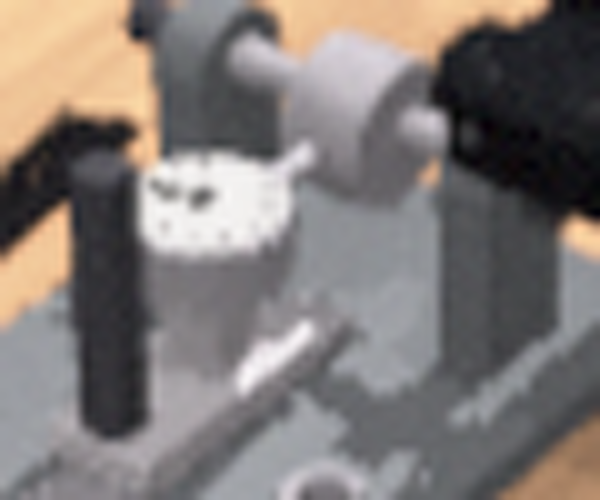

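View pics/w17.png

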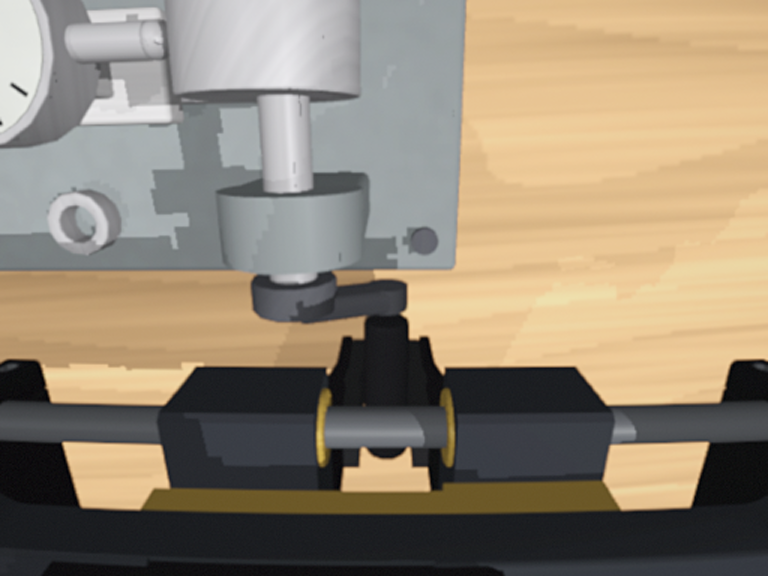

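```bash
python3 - <<'E'
import numpy as np
t=np.radians([-11,17,67,110]);f=np.array([7.75,9.95,13.7,15.1])
from scipy.optimize import least_squares
s=least_squares(lambda x:x[0]+4*np.cos(t-x[1])-f,[11,1.9]);print(s.x[0],np.degrees(s.x[1]),s.fun)
A=np.c_[np.ones(4),np.cos(t),np.sin(t)];x=np.linalg.lstsq(A,f,rcond=None)[0];print(x,np.degrees(np.arctan2(x[2],x[1])),np.hypot(x[1],x[2]))
E
```

```text
11.101022334240914 123.82201813084961 [ 0.53139498 -0.00657632 -0.41001117 -0.1148075 ]
[10.34134898 -1.77370238  4.41354526] 111.89406049249587 4.756616641393889
```

```bash
python3 -m jog '[{"hand":0.1,"dx":-2.1,"dy":0,"dz":4.8,"rx":0,"ry":0,"rz":0},{"hand":0.1,"dx":-2.9,"dy":0,"dz":4.3,"rx":0,"ry":0,"rz":0},{"hand":0.1,"dx":0,"dy":0,"dz":0,"rx":0,"ry":0,"rz":0},{"hand":0.1,"dx":0,"dy":0,"dz":0,"rx":0,"ry":0,"rz":0},{"hand":0.1,"dx":0,"dy":0,"dz":0,"rx":0,"ry":0,"rz":0}]'
python3 - <<'E'
from h import *
f=grab_frame("side"); save(f,"si18",10,(205,195,265,245)); needle("side",[.0015,.0095])
E
python3 -m jog '[{"hand":0.1,"dx":-3.6,"dy":0,"dz":3.8,"rx":0,"ry":0,"rz":0},{"hand":0.1,"dx":-4.2,"dy":0,"dz":3.1,"rx":0,"ry":0,"rz":0},{"hand":0.1,"dx":0,"dy":0,"dz":0,"rx":0,"ry":0,"rz":0},{"hand":0.1,"dx":0,"dy":0,"dz":0,"rx":0,"ry":0,"rz":0},{"hand":0.1,"dx":0,"dy":0,"dz":0,"rx":0,"ry":0,"rz":0}]'
python3 - <<'E'
from h import *
togo(st([-.11,-.0793,.0947])[0]); f=grab_frame("wrist"); save(f,"w19",1.5)
f=grab_frame("side"); save(f,"si19",10,(205,195,265,245)); needle("side",[.0015,.0095])
a=cv2.imread("pics/si18.png");b=cv2.imread("pics/si19.png");cv2.imwrite("pics/cmp19.png",np.hstack([a[100:350,50:400],b[100:350,50:400]]))
E
```

```text
time: 13.25
ee_pos: [0.4826, -0.035, 0.0475]
tool_rot: [-0.0, -0.683, 0.73, 0.0]
force: [1.3, -4.1, -5.2]
grip_width: 0.0157
side needle 345.6 min at 344 feeler mm 15.37
time: 13.98
ee_pos: [0.4832, -0.0269, 0.0409]
tool_rot: [0.0, -0.683, 0.73, 0.0]
force: [0.9, -2.2, -4.4]
grip_width: 0.0158
tcp [ 0.4832 -0.0269  0.0409] stand [-0.1093 -0.0864  0.0409] rows total mm [ -7.1   0.7 -53.8] yaw x -93.8 tilt 0.02
side needle 341.9 min at 339 feeler mm 15.11
```

View pics/cmp19.png

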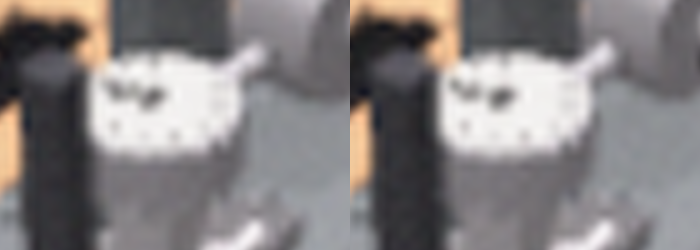

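View pics/w19.png

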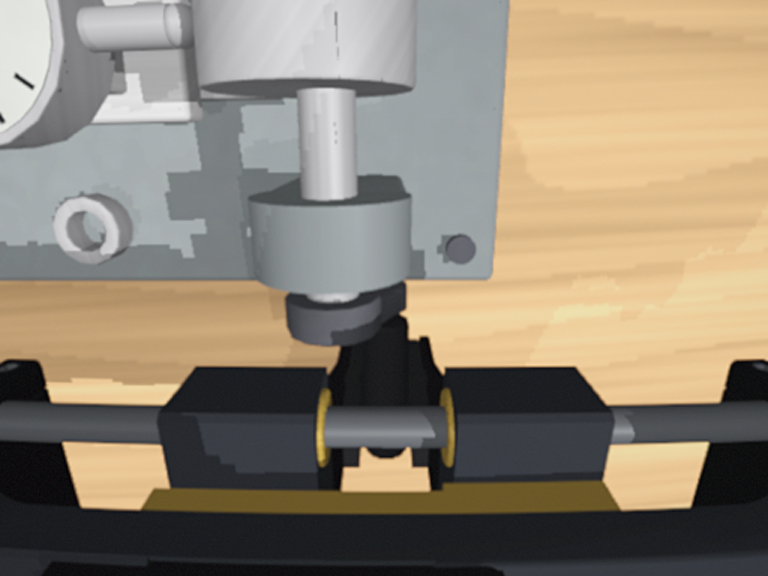

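Side readings at crank ≈110, 130 and 148° are 15.11, 15.37 and 15.11 mm, so the peak is at about 129°. I'll go back there, release and lift.

```bash
python3 -m jog '[{"hand":0.1,"dx":4.2,"dy":0,"dz":-3.1,"rx":0,"ry":0,"rz":0},{"hand":0.1,"dx":3.6,"dy":0,"dz":-3.8,"rx":0,"ry":0,"rz":0},{"hand":0.1,"dx":0,"dy":0,"dz":0,"rx":0,"ry":0,"rz":0},{"hand":0.1,"dx":0,"dy":0,"dz":0,"rx":0,"ry":0,"rz":0},{"hand":0.1,"dx":0,"dy":0,"dz":0,"rx":0,"ry":0,"rz":0}]'
python3 - <<'E'
from h import *
togo(st([-.11,-.0793,.0947])[0]);needle("side",[.0015,.0095])
E
python3 -m jog '[{"hand":0.55,"dx":0,"dy":0,"dz":0,"rx":0,"ry":0,"rz":0},{"hand":0.55,"dx":0,"dy":0,"dz":0,"rx":0,"ry":0,"rz":0},{"hand":0.55,"dx":0,"dy":0,"dz":0,"rx":0,"ry":0,"rz":0},{"hand":0.55,"dx":0,"dy":0,"dz":0,"rx":0,"ry":0,"rz":0},{"hand":0.55,"dx":0,"dy":0,"dz":-25,"rx":0,"ry":0,"rz":0}]'
python3 -m jog '[{"hand":0.55,"dx":0,"dy":0,"dz":-40,"rx":0,"ry":0,"rz":0},{"hand":0.55,"dx":0,"dy":0,"dz":-50,"rx":0,"ry":0,"rz":0},{"hand":0.55,"dx":-15,"dy":-40,"dz":-50,"rx":0,"ry":0,"rz":0},{"hand":0.55,"dx":-20,"dy":-30,"dz":-20,"rx":0,"ry":0,"rz":0},{"hand":0.55,"dx":0,"dy":0,"dz":0,"rx":0,"ry":0,"rz":0}]'
python3 - <<'E'
from h import *
f=grab_frame("wrist"); save(f,"w20",1.5);needle("side",[.0015,.0095]);needle("wrist",[.0005,.008])
E
```

```text
time: 14.75
ee_pos: [0.4826, -0.0356, 0.0481]
tool_rot: [-0.0, -0.683, 0.73, -0.0]
force: [-0.4, -5.8, -2.4]
grip_width: 0.0153
tcp [ 0.4826 -0.0356  0.0481] stand [-0.1093 -0.095   0.0481] rows total mm [-15.7   0.7 -46.6] yaw x -93.77 tilt 0.06
side needle 345.4 min at 344 feeler mm 15.36
time: 15.42
ee_pos: [0.4812, -0.0344, 0.0718]
tool_rot: [-0.001, -0.683, 0.73, 0.002]
force: [0.7, -1.0, -0.9]
grip_width: 0.0471
time: 16.05
ee_pos: [0.5559, -0.0045, 0.2325]
tool_rot: [0.002, -0.684, 0.729, -0.003]
force: [-0.3, 0.1, -0.6]
grip_width: 0.0478
side needle 244.0 min at 236 feeler mm 8.27
wrist needle 241.8 min at 332 feeler mm 8.12
```

View pics/w20.png

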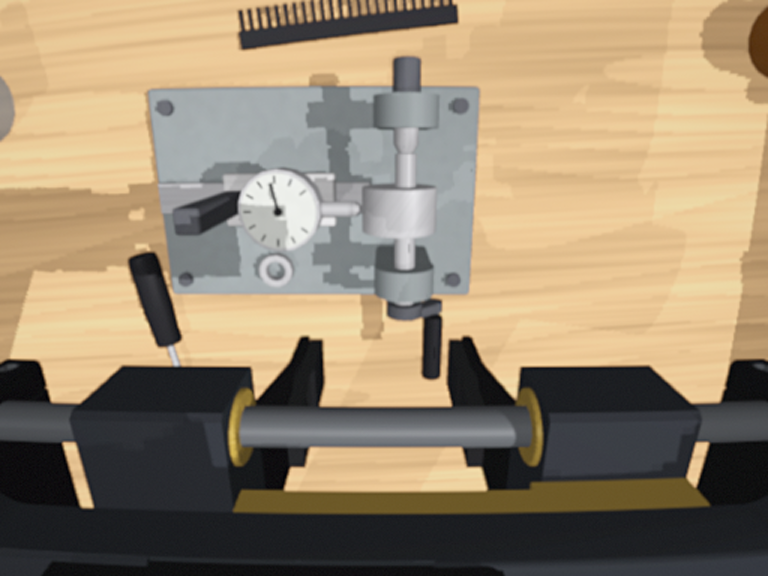

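Lifting put the arm's shadow on the dial, which spoilt the automatic reading. By eye the needle is at about 350°, or about 15.6 mm. I'll do one closer check of the needle, tip and handle now that they're free.

```bash
python3 - <<'E'
from h import *
f=grab_frame("wrist"); save(f,"w21",6,(150,100,300,200)); save(f,"w21",5,(150,100,300,210))
q=lambda *a:[(x/1.5-.2,y/1.5-.2) for x,y in a]
z=.085-.0189+.008
y=tost(onplane(f,q((432,347)),z))[0];print(y, np.degrees(np.arcsin((-.0705-y[1])/.03)))
print("corners",tost(onplane(f,q((150,90),(478,88),(468,292),(175,293)),.016)).round(4).tolist())
E
```

```text
[-0.11305865 -0.09483775  0.0741    ] 54.219050873871105
corners [[0.0747, 0.1218, 0.016], [0.0744, -0.1296, 0.016], [-0.0892, -0.1305, 0.016], [-0.0906, 0.1233, 0.016]]
```

View pics/w21.png

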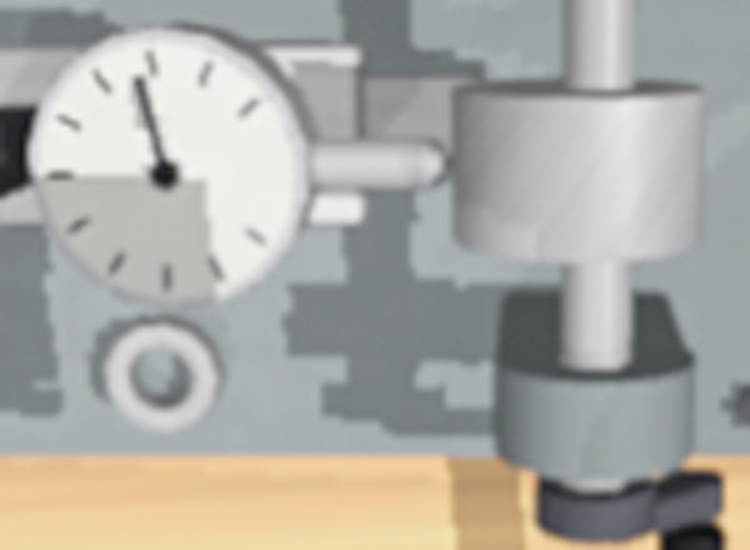

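The handle sits at about 126°. The corners look shifted about 8 mm, but I mixed pixels from one frame with the pose of a later one. I'll re-check the stand's position with fresh frames, including the side camera against the first one.

```bash
python3 - <<'E'
from h import *
f=grab_frame("wrist"); save(f,"w22",1.5); print(r.get_obs()["qvel"].round(3))
pts=st([[-.085,-.13,.016],[.085,-.13,.016],[.085,.13,.016],[-.085,.13,.016]])
print((proj(f,pts)*1.5).round(0).tolist())
g=grab_frame("side"); mark(g,"si22",pts,6,(175,185,300,280))
e=grab_frame("scene"); mark(e,"sc22",pts,6,(230,140,350,245))
E
```

```text
[-0.006  0.001 -0.008  0.001 -0.002  0.003]
[[467.0, 287.0], [479.0, 72.0], [137.0, 76.0], [166.0, 286.0]]
```

View pics/si22.png

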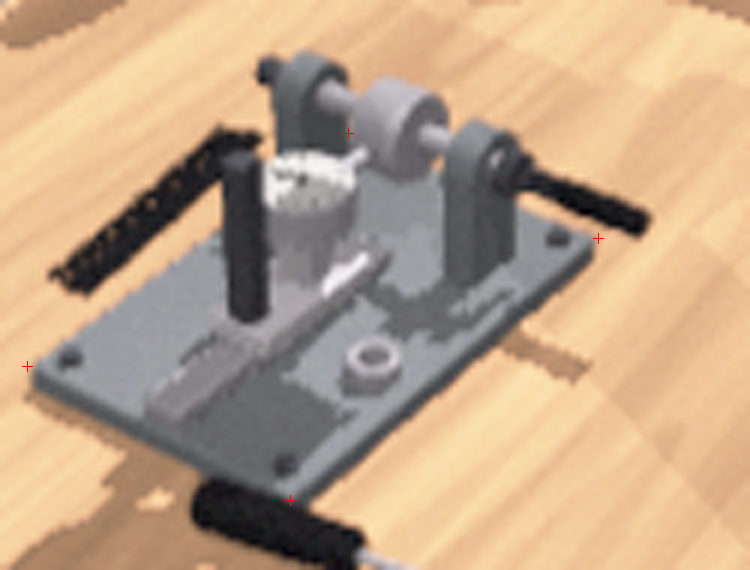

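View pics/w22.png

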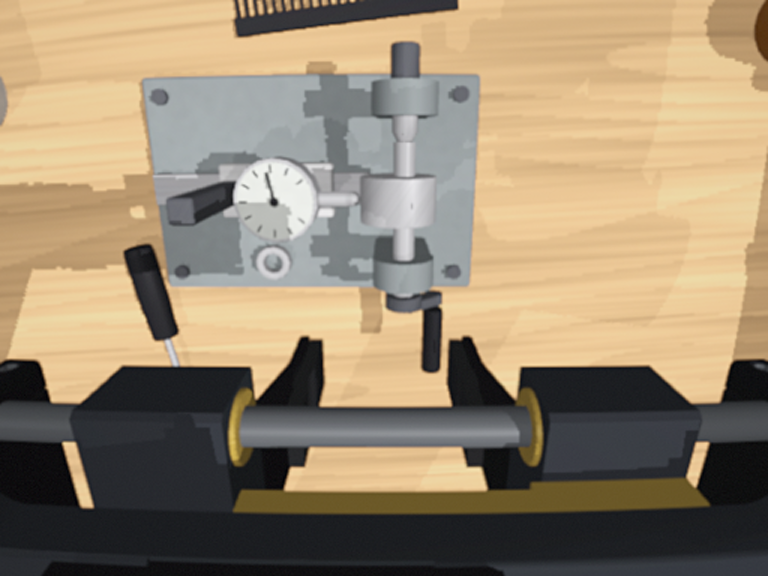

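The settled wrist frame matches the predicted corners, and the stand's corners in the side view are the same as at the start, so the shift came from arm motion. The side cross-check gives the same peak, so I'm handing in.

```bash
python3 - <<'E'
from h import *
f=grab_frame("wrist"); y=tost(onplane(f,[(432/1.5,340/1.5)],.0741))[0]; print(y.round(4),180-np.degrees(np.arcsin((-.0705-y[1])/.03)))
job.sign_off()
E
```

```text
[-0.1067 -0.0953  0.0741] 124.40973677203957
the job is handed in; nothing more can be done
```

The job is handed in: the eccentric is at its needle peak against the feeler, and the post and crank are both let go. No verdict was reported.

- **Gauge:** I slid it up by the post until the needle showed about 2.5 rad, which is the feeler about 10 mm in.
- **Finding the peak:** I turned the crank by its handle and read the needle. The feeler was about 15.1 mm in at 110°, 15.4 mm at 130° and 15.1 mm at 148°, so the peak is near 129°. I went back to about 129° and released.
- **Final position:** the handle stands at about 124–126°. The high side should be within about 5° of the feeler, and the 0.4 mm tolerance allows about 25°.
- **Feeler travel:** the deepest reading was about 15.4–15.6 mm, short of the 19.5 mm limit.
- **Other things:** the stand's corners in the side view match the first picture. The collar, driver and comb looked undisturbed there; I did not re-measure the other four.

Three checks disagreed along the way:
- **Last automatic needle readings:** these gave 8.1–8.3 mm, spoilt by the arm's shadow on the dial. By eye the needle showed about 15.6 mm.
- **Stand position:** one check suggested an 8 mm shift, because I mixed pixels from one frame with the pose of a later one. A fresh, settled frame put the stand back in its place.
- **Needle reading near 40°:** it was about 11 mm, lower than the others imply, probably because it was taken while the crank was still moving. I left it out.

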